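Set the blank speed selector of a banding wheel by counting clicks, then start it

TASK

The speed selector on the banding wheel's control box has no markings. Turn it gently anticlockwise until it comes up against its end stop (do not force it past), then turn it clockwise exactly four clicks and leave it resting in that position, and then press the green start button fully down and let go; never press start at any other speed. Leave the plate and the other things on the table where they are.

Things in the scene. Friction and masses are not known exactly. Their poses are not given: they have to be found in the camera images.
- knob_top (a point): Centre of the top face of the speed selector: a plain round black knob, ribbed rim, blank aluminium disc on top, 40 mm in diameter, 26 mm tall, its underside 4 mm above the box's top, so this point is 85 mm above the table. It lies on the knob's vertical axis; it belongs to the box and does not turn with the knob. Nothing shows the knob's angle; it can be gripped across any diameter.
- knob_mid (a point): Middle of the knob, on its axis, 13 mm below its top. The knob has 7 click positions. It rests in the first one beside the anticlockwise end stop (0 clicks); each click clockwise, seen from above, is the next position. Evenly spaced, somewhere between 15 and 35 degrees; the whole travel is under 200 degrees. It starts between its third and its last position; let go anywhere, it falls into the nearest.
- knob_foot (a point): Point on the knob's axis at the box's top. Feel of the knob: leaving a position takes about 0.25 N m, which drops to nothing half-way to the next one and then reverses, pulling the knob on into it. At the anticlockwise end stop the moment instead keeps rising as one turns on, by about 5 N m per rad, and no click follows; the switch breaks when forced 0.2 rad past it (about 1 N m). The clockwise end is rigid.
- control_box: Grey control box with an aluminium top plate, fixed to the table, 115 mm (its x) by 195 mm (its y) by 55 mm high. Origin at the centre of its underside, z up. The knob's axis is at y = +46 mm, the start button's at y = -52 mm, both at x = 0.
- start_top (a point): Centre of the top of the round green start button (26 mm diameter) in its black housing on the box's top, at rest.
- start (a joint): Travel of the start button in m: 0 at rest, 0.005 fully down, where its spring pushes back with 5 N; it springs back when let go.
- wiper (a joint): Sliding contact inside the step switch, hidden in the box and driven by the knob, in m: 0 at the first position (end stop), +0.00001 for each click clockwise, so 0.00004 at four clicks. Far too fine to be made out in the noisy reading.
- wheel: Banding wheel (bystander), fixed: grey motor base with an aluminium turntable 210 mm in diameter whose top is 91 mm above the table. Origin at the centre of its underside.
- plate: Painted plate (bystander), 180 mm in diameter, 19 mm high, lying on the banding wheel. Origin at the centre of its underside.
- glaze_jar: Green jar with a white cap (bystander), 60 mm in diameter, 75 mm tall. Origin at the centre of its underside.
- ochre_jar: White jar with a yellow cap (bystander), 56 mm in diameter, 70 mm tall. Origin at the centre of its underside.
- water_bowl: Blue bowl (bystander), 100 mm in diameter, 45 mm tall. Origin at the centre of its underside.
- brush: Brush (bystander), 150 mm long, lying on the table along its x.
- brush_cup: White cup (bystander), 72 mm in diameter, 85 mm tall. Origin at the centre of its underside.
- tile: Terracotta glaze test tile (bystander), 70 x 70 x 8 mm. Origin at the centre of its underside.
There are look-alikes about, which are no part of the job. What is shaped like the control_box but turquoise is not meant.

How it is judged (in metres and radians):
On the way, in this order (a step that is already met when the one before it is completed fails the run):
1. the selector is at its anticlockwise end stop (value of joint wiper below 2e-06 m), for 0.1 s.
2. the selector is four clicks from the stop (value of joint wiper between 3.7e-05 and 4.3e-05 m), for 0.2 s.
3. the start button is pressed fully down with the selector still at four clicks (all of step 2 and value of joint start above 0.004 m).
At the end, for the whole second after the job is handed in: The selector rests four clicks clockwise from its end stop (within a third of a click) and the start button, pressed fully down after that, is let go and back up (all of step 2 and value of joint start below 0.001 m); the robot touches nothing.
It fails at once if the selector is forced 0.2 rad past its anticlockwise end stop (the switch breaks) (value of joint wiper below -6e-06 m).
It fails at once if start is pressed while the selector is not at four clicks (value of joint start above 0.003 m and (value of joint wiper below 3.6e-05 m or value of joint wiper above 4.4e-05 m)).
It fails at once if the plate on the wheel is moved more than 20 mm (distance of plate from where it was at the start of the episode above 0.02 m).
It fails at once if a bystander is moved more than 30 mm (distance of any of glaze_jar, ochre_jar, water_bowl, brush, brush_cup, tile from where it was at the start of the episode above 0.03 m).
It also fails if it takes over 72 s, if anything falls off the work surface, if the arm or the gripper's body presses on something with over 40 N, if the wrist force passes 120 N, or if a joint passes its speed limit or range.

ROBOT

A 6-joint arm with a two-finger parallel gripper is mounted at the origin on the work surface. World frame = base frame: x ahead of the robot, y to its left, z up, the work surface at z = 0. Lengths are in mm, angles in rad, forces in N, time in s.
With the tool pointing down it reaches from about 350 to 850 mm from the base axis. Payload 8.1 kg.
Tool frame: the origin (TCP) lies midway between the tips of the shut fingers; the grasp point (between the pads) lies 19 mm behind it; z points along the fingers, y is the direction in which the jaws open and shut (so a half turn about z gives the same grasp; the last joint's range is limited). The gripper opens to 85 mm and grips with 20 to 120 N. Pads are 22 mm wide; open, the fingers measure 114 mm over their backs; the gripper's body (76 mm by 85 mm) begins 54 mm behind the grasp point. The pads swing forward as they close: fully open they stand 13 mm farther back than shut.
Start: joints at [1.235, 0.13, 1.488, -0, 1.523, -0.085], TCP at [148.885, 581.239, 231.292] pointing down, gripper open.
Joint ranges: [-2.96, 2.96], [-0.89, 2.26], [0.02, 2.5], [-1.34, 4.48], [0, 2.73], [-2.66, 2.66]. Speed limits (rad/s): [2.39, 2.39, 2.79, 3.14, 3.14, 3.14].

INTERFACE

Orientations are given as a 3x3 rotation matrix whose columns are the frame's x, y, z axes.
In Python, from bench import r, vision, sign_off, boxes_of, mark_of gives the robot as it stands.
- The arm moves only by the tool servo_tool, never from a script. Its argument "plan" is a list of rows, each an object of numbers: "hand": the finger opening in cm, from 0 to 8.54; "dx", "dy", "dz": the shift along the tool's x, y, z in cm; "ax", "ay", "az": the turn, a rotation vector about the tool's x, y, z in units of 10 degrees (1.0 is 10 degrees). A call has 1 to 10 rows; each row shifts and turns the commanded pose from where the row before left it, along the tool's axes as they then stand; what a row does not reach is not made up. A row lasts 1/8 s, in which the tool goes at most 62.5 mm and 10.7 degrees, less where a joint would pass 70% of its speed; a pose out of reach is approached as far as the arm can. A call is refused whole if a number of a shift passes 6.25 or a number of a turn 1, either way. A call with a gripper value outside its range is refused whole. The fingers move at their own pace and stop on an object; the grip force is fixed at half the most. Time passes only in rows, so rows that do not move let the fingers close. It gives the time, the measured TCP pose, the force and the opening at its end, in the units of the state.
- r.state(): the state, without advancing time (a new reading comes with each control period).
- vision.snapshot(name): name is "scene" or "top" or "wrist"; returns the picture (480x640x3 uint8, blue, green, red); there is no depth.
- vision.camera_info(name): a dict with "mtx" (3x3 intrinsics, pixels), "R" (3x3) and "t" (3): a world point X has camera coordinates R X + t; the wrist camera has in their place "T_tool_cam" (4x4, takes a point from camera to tool coordinates, whose origin is the TCP and whose axes are the flange's). Camera axes: x right, y down, z forward; pixel columns grow to the right and rows downward; lengths in mm; the calibration is good to about 2 mm. The wrist camera is an equidistant fisheye: a pixel r from the principal point sees the ray r / f radians off the axis. A picture is of the moment at which its call begins: read the wrist's pose just before it. camera_info takes no time and is no camera call.
- sign_off(): hands the job in, once; it reports no verdict.
Trained networks look in the newest picture that a camera, given by its name, has taken for a name from the list of things; names that differ only in an ending like _2 or _b are one class to them, and where a whole thing is asked for, a point or a joint stands for the part that bears it (a point fixed in the world has none). Each returns a list of dicts, best first, with "conf" (0 to 1); they miss things now and then, are a little off and sometimes report something else, mostly with a low value. They report only what shows in the picture. A call takes as long as a camera call. They do not tell look-alikes from the thing itself.
- boxes_of(label, camera): "location" ([column, row] in pixels, amid what is visible of it).
- mark_of(label, camera): "location" ([column, row] in pixels: a listed point, or the origin of a listed thing).
The state is a dict: "time": time; "qpos": joint angles; "qvel": joint speeds; "joint_torque": joint torques, N m; "eef_pos": TCP position; "orientation": TCP orientation; "wrist_force": force on the tool from outside, world axes, zero at the start; "ft_torque": the same for the moment, N m; "opening": finger opening in mm.
Only numpy, scipy, OpenCV 4.12 (cv2) and the standard library are available. Lean on these libraries where they do the work, as an engineer would, in place of code of your own. Each camera call takes 0.05 s, during which the arm holds its last target. There are 200 camera calls.

## Working session

There is one attempt and no reset: what is moved stays moved. The work goes in short steps, Python scripts to look and compute and a tool call to move; the robot and the scene stay as the last step left them, time stands still between calls to the robot, and variables do not carry over. Pictures are saved under pics/ and viewed, on a budget of 10 in all, crops included, one or two more only if the job needs it, and the job is handed in when it is done.

Besides the shell and the picture viewer there is one more tool, called in YAML: its name, and indented under it one key for each argument. servo_tool: Moves the arm, as the interface text tells. Its arguments: {"type":"object","properties":{"plan":{"type":"array"}},"required":["plan"]}

```bash
ls; mkdir -p pics
python3 - <<'E'
from bench import r,vision,boxes_of,mark_of
import cv2,numpy as np
s=r.state();print({k:np.round(v,3).tolist() for k,v in s.items()})
for c in ("scene","top"):
    im=vision.snapshot(c);cv2.imwrite(f"pics/{c}0.png",im)
    ci=vision.camera_info(c);print(c,{k:np.round(v,4).tolist() if not isinstance(v,str) else v for k,v in ci.items()})
    for l in ("knob_top","start_top","control_box"):
        print(l,[(np.round(d["location"],1).tolist(),round(d["conf"],2)) for d in mark_of(l,c)])
print(vision.camera_info("wrist"))
E
```

```text
pics
{'time': 0.0, 'qpos': [1.235, 0.131, 1.489, 0.0, 1.523, -0.085], 'qvel': [0.001, -0.001, 0.001, 0.003, -0.001, 0.001], 'joint_torque': [-0.002, -56.939, -50.055, -0.0, 0.015, 0.0], 'eef_pos': [148.71, 580.687, 230.223], 'orientation': [[-0.969, 0.248, -0.001], [0.248, 0.969, -0.002], [0.0, -0.002, -1.0]], 'wrist_force': [-0.098, -0.4, -0.78], 'ft_torque': [0.029, -0.001, 0.028], 'opening': 85.088}
scene {'mtx': [[457.8011, 0.0, 315.3657], [0.0, 457.8011, 233.2535], [0.0, 0.0, 1.0]], 'R': [[0.4122, 0.9111, 0.003], [0.6609, -0.2967, -0.6893], [-0.6272, 0.2861, -0.7245]], 't': [-241.8431, -297.3772, 1657.1712]}
knob_top [([249.2, 196.0], 0.63), ([190.5, 337.1], 0.59), ([246.3, 250.8], 0.57), ([212.2, 268.1], 0.18)]
start_top [([212.6, 268.3], 0.66), ([344.7, 295.6], 0.51), ([214.4, 204.8], 0.41), ([364.0, 221.8], 0.26)]
control_box [([183.1, 362.3], 0.78), ([234.7, 280.6], 0.69), ([233.0, 219.5], 0.59)]
top {'mtx': [[619.6822, 0.0, 318.2989], [0.0, 619.6822, 242.8971], [0.0, 0.0, 1.0]], 'R': [[-0.02, -0.9998, 0.0053], [-0.9938, 0.0193, -0.1096], [0.1095, -0.0074, -0.994]], 't': [21.4207, 531.7806, 1475.6873]}
knob_top [([368.6, 324.3], 0.75), ([393.5, 236.0], 0.57), ([478.9, 155.4], 0.57), ([264.4, 161.7], 0.45)]
start_top [([436.0, 232.6], 0.66), ([411.6, 338.7], 0.61), ([516.3, 153.6], 0.55)]
control_box [([383.7, 331.9], 0.75), ([487.1, 163.0], 0.72), ([411.7, 237.8], 0.57)]
{'mtx': array([[371.64829954,   0.        , 320.68290772],
       [  0.        , 371.64829954, 238.1464132 ],
       [  0.        ,   0.        ,   1.        ]]), 'T_tool_cam': array([[ 9.40950812e-04, -9.64424373e-01, -2.64357225e-01,
         6.75685264e+01],
       [ 9.99999554e-01,  8.86899693e-04,  3.23814535e-04,
         6.08183096e-01],
       [-7.78362883e-05, -2.64357412e-01,  9.64424778e-01,
        -1.42492588e+02],
       [ 0.00000000e+00,  0.00000000e+00,  0.00000000e+00,
         1.00000000e+00]])}
```

View pics/top0.png

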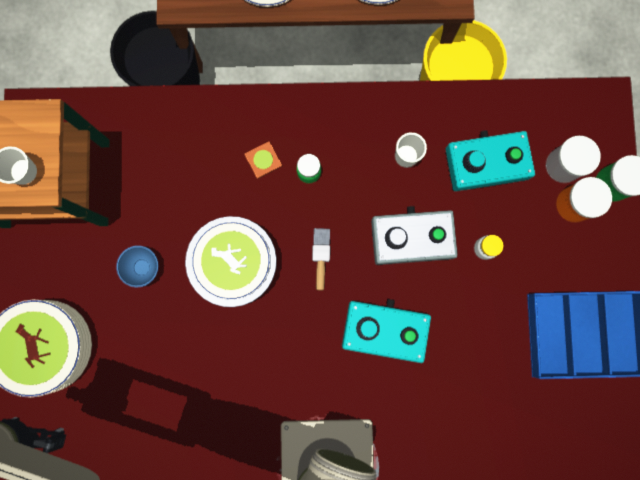

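View pics/scene0.png

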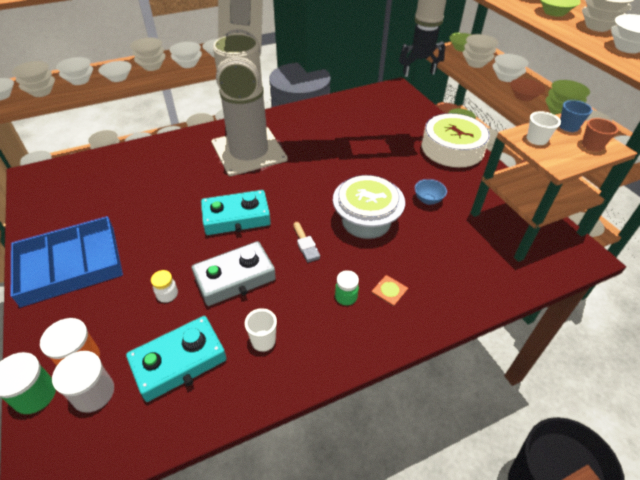

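The top view shows the grey box at about (414,238), with its knob at (396,237) and green button at (437,234). In the scene view the knob is at (247,254) and the button at (213,269). The turquoise boxes, at (388,332) and (490,160) in the top view, are decoys.

```bash
cat > h.py <<'E'
from bench import r,vision,boxes_of,mark_of
import cv2,numpy as np
def ray(cam,px,st=None):
    ci=vision.camera_info(cam);K=np.array(ci["mtx"])
    v=np.array([(px[0]-K[0,2])/K[0,0],(px[1]-K[1,2])/K[1,1],1])
    if cam!="wrist":
        R=np.array(ci["R"]);return -R.T@np.array(ci["t"]),R.T@(v/np.linalg.norm(v))
    th=np.hypot(*v[:2]);d=np.array([*(v[:2]/max(th,1e-9)*np.sin(th)),np.cos(th)])
    T=np.array(ci["T_tool_cam"]);R=np.array(st["orientation"])
    return np.array(st["eef_pos"])+R@T[:3,3],R@T[:3,:3]@d
def atz(cam,px,z,st=None):
    o,d=ray(cam,px,st);return o+d*(z-o[2])/d[2]
E
python3 - <<'E'
from h import *
for n,z,a,b in (("knob",85,(393.5,236),(246.3,250.8)),("start",66,(436,232.6),(212.6,268.3)),("box",0,(411.7,237.8),(234.7,280.6))):
    print(n,atz("top",a,z).round(1),atz("scene",b,z).round(1))
    (o1,d1),(o2,d2)=ray("top",a),ray("scene",b)
    t=np.linalg.lstsq(np.c_[d1,-d2],o2-o1,rcond=None)[0]; print((o1+t[0]*d1).round(),(o2+t[1]*d2).round())
E
```

```text
knob [ 538.8 -165.1   85. ] [ 530.2 -175.5   85. ]
[ 538. -165.   89.] [ 535. -176.   90.]
start [ 547.2 -268.8   66. ] [ 535.4 -271.6   66. ]
[ 546. -267.   76.] [ 544. -272.   77.]
box [ 543.5 -221.1    0. ] [ 545.5 -223.3   -0. ]
[ 544. -222.   -3.] [ 543. -223.   -3.]
```

servo_tool:
  plan:
    - {"dx": -3.5, "dy": -3.9}
    - {"dx": -3.5, "dy": -3.9}
    - {"dx": -3.5, "dy": -3.9}
    - {"dx": -3.5, "dy": -3.9}
    - {"dx": -3.5, "dy": -3.9}
    - {"dx": -3.5, "dy": -3.9}
    - {"dx": -3.5, "dy": -3.9}
    - {"dx": -3.5, "dy": -3.9}

```text
invalid input at $.plan[0]: expected keys hand, dx, dy, dz, ax, ay, az
```

servo_tool:
  plan:
    - {"dx": -3.5, "dy": -3.9}
    - {"dx": -3.5, "dy": -3.9}
    - {"dx": -3.5, "dy": -3.9}
    - {"dx": -3.5, "dy": -3.9}
    - {"dx": -3.5, "dy": -3.9}
    - {"dx": -3.5, "dy": -3.9}
    - {"dx": -3.5, "dy": -3.9}
    - {"dx": -3.5, "dy": -3.9}

```text
invalid input at $.plan[0]: expected keys hand, dx, dy, dz, ax, ay, az
```

servo_tool:
  plan:
    - {"az": 1}
    - {"az": 1}
    - {"az": 1}
    - {"az": 1}
    - {"az": 1}
    - {"az": 1}
    - {"az": 1}
    - {"az": 1}
    - {"az": 1}
    - {"az": 1}

```text
invalid input at $.plan[0]: expected keys hand, dx, dy, dz, ax, ay, az
```

servo_tool:
  plan:
    - {"az": 1}
    - {"az": 1}
    - {"az": 1}
    - {"az": 1}
    - {"az": 1}
    - {"az": 1}
    - {"az": 1}
    - {"az": 1}
    - {"az": 1}
    - {"az": 0}

```text
invalid input at $.plan[0]: expected keys hand, dx, dy, dz, ax, ay, az
```

servo_tool:
  plan:
    - {"hand": 8.5, "dx": -3.5, "dy": -3.9, "dz": 0, "ax": 0, "ay": 0, "az": 0}
    - {"hand": 8.5, "dx": -3.5, "dy": -3.9, "dz": 0, "ax": 0, "ay": 0, "az": 0}
    - {"hand": 8.5, "dx": -3.5, "dy": -3.9, "dz": 0, "ax": 0, "ay": 0, "az": 0}
    - {"hand": 8.5, "dx": -3.5, "dy": -3.9, "dz": 0, "ax": 0, "ay": 0, "az": 0}
    - {"hand": 8.5, "dx": -3.5, "dy": -3.9, "dz": 0, "ax": 0, "ay": 0, "az": 0}
    - {"hand": 8.5, "dx": -3.5, "dy": -3.9, "dz": 0, "ax": 0, "ay": 0, "az": 0}
    - {"hand": 8.5, "dx": -3.5, "dy": -3.9, "dz": 0, "ax": 0, "ay": 0, "az": 0}
    - {"hand": 8.5, "dx": -3.5, "dy": -3.9, "dz": 0, "ax": 0, "ay": 0, "az": 0}

```text
time: 1.4
eef_pos: [343.3, 208.0, 231.6]
orientation: [[-0.969, 0.248, 0.001], [0.248, 0.969, 0.0], [-0.001, 0.001, -1.0]]
wrist_force: [1.1, 0.9, 0.4]
opening: 84.8
```

servo_tool:
  plan:
    - {"hand": 8.5, "dx": -3.5, "dy": -3.9, "dz": 0, "ax": 0, "ay": 0, "az": 0}
    - {"hand": 8.5, "dx": -3.5, "dy": -3.9, "dz": 0, "ax": 0, "ay": 0, "az": 0}
    - {"hand": 8.5, "dx": -3.5, "dy": -3.9, "dz": 0, "ax": 0, "ay": 0, "az": 0}
    - {"hand": 8.5, "dx": -3.5, "dy": -3.9, "dz": 0, "ax": 0, "ay": 0, "az": 0}
    - {"hand": 8.5, "dx": -3.5, "dy": -3.9, "dz": 0, "ax": 0, "ay": 0, "az": 0}
    - {"hand": 8.5, "dx": -3.5, "dy": -3.9, "dz": 0, "ax": 0, "ay": 0, "az": 0}
    - {"hand": 8.5, "dx": -3.5, "dy": -3.9, "dz": 0, "ax": 0, "ay": 0, "az": 0}
    - {"hand": 8.5, "dx": -3.5, "dy": -3.9, "dz": 0, "ax": 0, "ay": 0, "az": 0}

```text
time: 2.4
eef_pos: [537.2, -164.0, 231.5]
orientation: [[-0.969, 0.248, 0.001], [0.248, 0.969, -0.0], [-0.001, 0.0, -1.0]]
wrist_force: [1.4, 0.3, 0.8]
opening: 85.1
```

servo_tool:
  plan:
    - {"hand": 8.5, "dx": 0, "dy": 0, "dz": 0, "ax": 0, "ay": 0, "az": 1}
    - {"hand": 8.5, "dx": 0, "dy": 0, "dz": 0, "ax": 0, "ay": 0, "az": 1}
    - {"hand": 8.5, "dx": 0, "dy": 0, "dz": 0, "ax": 0, "ay": 0, "az": 1}
    - {"hand": 8.5, "dx": 0, "dy": 0, "dz": 0, "ax": 0, "ay": 0, "az": 1}
    - {"hand": 8.5, "dx": 0, "dy": 0, "dz": 0, "ax": 0, "ay": 0, "az": 1}
    - {"hand": 8.5, "dx": 0, "dy": 0, "dz": 0, "ax": 0, "ay": 0, "az": 1}
    - {"hand": 8.5, "dx": 0, "dy": 0, "dz": 0, "ax": 0, "ay": 0, "az": 1}
    - {"hand": 8.5, "dx": 0, "dy": 0, "dz": 0, "ax": 0, "ay": 0, "az": 1}
    - {"hand": 8.5, "dx": 0, "dy": 0, "dz": 0, "ax": 0, "ay": 0, "az": 1}
    - {"hand": 8.5, "dx": 0, "dy": 0, "dz": 0, "ax": 0, "ay": 0, "az": 1}

```text
time: 3.65
eef_pos: [536.5, -162.2, 231.3]
orientation: [[0.418, 0.909, 0.0], [0.909, -0.418, -0.0], [-0.0, 0.0, -1.0]]
wrist_force: [-0.6, 0.6, 0.9]
opening: 85.0
```

servo_tool:
  plan:
    - {"hand": 8.5, "dx": 0, "dy": 0, "dz": 0, "ax": 0, "ay": 0, "az": 1}
    - {"hand": 8.5, "dx": 0, "dy": 0, "dz": 0, "ax": 0, "ay": 0, "az": 1}
    - {"hand": 8.5, "dx": 0, "dy": 0, "dz": 0, "ax": 0, "ay": 0, "az": 1}
    - {"hand": 8.5, "dx": 0, "dy": 0, "dz": 0, "ax": 0, "ay": 0, "az": 1}
    - {"hand": 8.5, "dx": 0, "dy": 0, "dz": 0, "ax": 0, "ay": 0, "az": 1}
    - {"hand": 8.5, "dx": 0, "dy": 0, "dz": 0, "ax": 0, "ay": 0, "az": 1}
    - {"hand": 8.5, "dx": 0, "dy": 0, "dz": 0, "ax": 0, "ay": 0, "az": 1}
    - {"hand": 8.5, "dx": 0, "dy": 0, "dz": 0, "ax": 0, "ay": 0, "az": 1}
    - {"hand": 8.5, "dx": 0, "dy": 0, "dz": 0, "ax": 0, "ay": 0, "az": 1}
    - {"hand": 8.5, "dx": 0, "dy": 0, "dz": 0, "ax": 0, "ay": 0, "az": 0}

```text
time: 4.9
eef_pos: [536.5, -162.2, 231.3]
orientation: [[0.911, -0.412, 0.0], [-0.412, -0.911, -0.0], [0.0, -0.0, -1.0]]
wrist_force: [-0.0, 0.4, 0.0]
opening: 84.9
```

```bash
cat >> h.py <<'E'
def look(name):
    st=r.state();im=vision.snapshot("wrist");cv2.imwrite(f"pics/{name}.png",im)
    print("t",st["time"],"q",np.round(st["qpos"],3),"p",np.round(st["eef_pos"],1),"\n",np.round(st["orientation"],3))
    for l,z in (("knob_top",85),("start_top",76)):
        for d in mark_of(l,"wrist"):
            P=atz("wrist",d["location"],z,st); e=np.array(st["orientation"]).T@(P-st["eef_pos"])
            print(l,np.round(d["location"]),round(d["conf"],2),P.round(1),"tool",e.round(1))
E
python3 -c "
from h import *
look('w1')"
```

```text
t 4.9 q [-0.385  0.024  1.6    0.     1.517  1.61 ] p [ 536.5 -162.2  231.3] 
 [[ 0.911 -0.412  0.   ]
 [-0.412 -0.911 -0.   ]
 [ 0.    -0.    -1.   ]]
knob_top [334. 210.] 0.97 [ 541.4 -175.6   85. ] tool [  9.9  10.2 146.3]
```

View pics/w1.png

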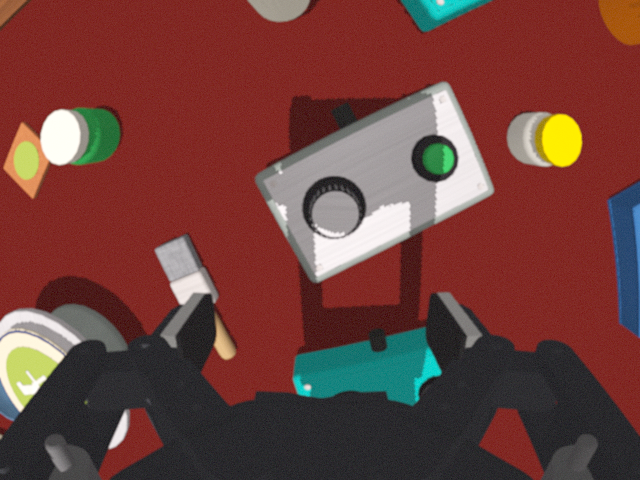

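The wrist view shows the grey box with the knob's disc at (335,212), which matches the network, and the green button at (438,159). Next I go lower and look again.

servo_tool:
  plan:
    - {"hand": 8.5, "dx": 0.5, "dy": 0.5, "dz": 3.0, "ax": 0, "ay": 0, "az": 0}
    - {"hand": 8.5, "dx": 0.5, "dy": 0.5, "dz": 3.0, "ax": 0, "ay": 0, "az": 0}
    - {"hand": 8.5, "dx": 0, "dy": 0, "dz": 3.0, "ax": 0, "ay": 0, "az": 0}
    - {"hand": 8.5, "dx": 0, "dy": 0, "dz": 2.0, "ax": 0, "ay": 0, "az": 0}
    - {"hand": 8.5, "dx": 0, "dy": 0, "dz": 0, "ax": 0, "ay": 0, "az": 0}
    - {"hand": 8.5, "dx": 0, "dy": 0, "dz": 0, "ax": 0, "ay": 0, "az": 0}

```text
time: 5.8
eef_pos: [542.2, -175.7, 122.6]
orientation: [[0.911, -0.412, 0.002], [-0.412, -0.911, -0.001], [0.002, -0.0, -1.0]]
wrist_force: [0.1, -0.3, 0.6]
opening: 85.0
```

```bash
python3 -c "
from h import *
look('w2')"
```

```text
t 5.8 q [-0.403  0.126  1.696 -0.     1.319  1.592] p [ 542.2 -175.7  122.6] 
 [[ 0.911 -0.412  0.002]
 [-0.412 -0.911 -0.001]
 [ 0.002 -0.    -1.   ]]
knob_top [322. 275.] 0.9 [ 539.3 -174.7   85. ] tool [-3.1  0.3 37.6]
knob_top [578. 156.] 0.21 [ 541.3 -336.1   85. ] tool [ 65.2 146.6  37.7]
start_top [483. 188.] 0.78 [ 544.9 -273.7   76. ] tool [42.7 88.2 46.7]
```

View pics/w2.png

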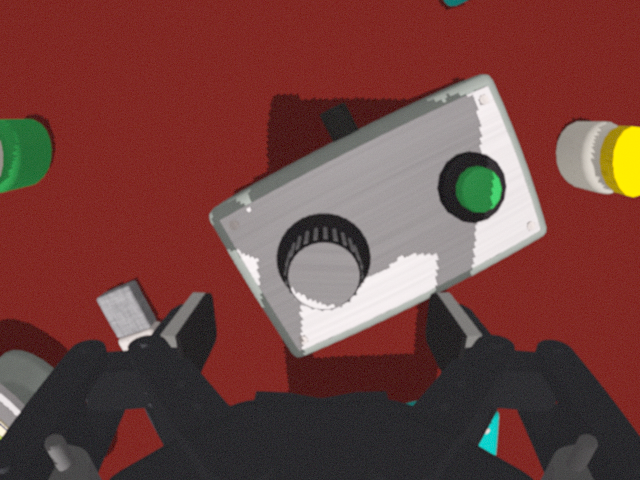

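servo_tool:
  plan:
    - {"hand": 8.5, "dx": -0.3, "dy": 0, "dz": 2.5, "ax": 0, "ay": 0, "az": 0}
    - {"hand": 8.5, "dx": 0, "dy": 0, "dz": 2.5, "ax": 0, "ay": 0, "az": 0}
    - {"hand": 6.5, "dx": 0, "dy": 0, "dz": 1.6, "ax": 0, "ay": 0, "az": 0}
    - {"hand": 5, "dx": 0, "dy": 0, "dz": 0, "ax": 0, "ay": 0, "az": 0}
    - {"hand": 5, "dx": 0, "dy": 0, "dz": 0, "ax": 0, "ay": 0, "az": 0}
    - {"hand": 5, "dx": 0, "dy": 0, "dz": 0, "ax": 0, "ay": 0, "az": 0}

```text
time: 6.7
eef_pos: [539.7, -174.6, 56.7]
orientation: [[0.911, -0.413, 0.002], [-0.413, -0.911, -0.001], [0.002, -0.0, -1.0]]
wrist_force: [-1.0, -0.7, -0.8]
opening: 50.8
```

```bash
cat >> h.py <<'E'
def stat():
    s=r.state();R=np.array(s["orientation"]);print("t",round(s["time"],2),"p",np.round(s["eef_pos"],1),"yaw",round(np.degrees(np.arctan2(R[1,0],R[0,0])),2),"F",np.round(s["wrist_force"],1),"M",np.round(s["ft_torque"],3),"op",s["opening"],"q6",round(s["qpos"][5],3),"tq6",round(s["joint_torque"][5],3))
E
python3 -c "
from h import *
stat();look('w3')"
```

```text
t 6.7 p [ 539.7 -174.6   56.7] yaw -24.37 F [-1.  -0.7 -0.8] M [-0.049  0.016 -0.011] op 50.76191169157831 q6 1.593 tq6 -0.001
t 6.7 q [-0.403  0.194  1.749 -0.     1.196  1.593] p [ 539.7 -174.6   56.7] 
 [[ 0.911 -0.413  0.002]
 [-0.413 -0.911 -0.001]
 [ 0.002 -0.    -1.   ]]
knob_top [322. 334.] 0.97 [ 539.5 -174.4   85. ] tool [ -0.2  -0.1 -28.3]
start_top [549. 206.] 0.57 [ 544.5 -273.1   76. ] tool [ 45.   87.7 -19.2]
```

View pics/w3.png

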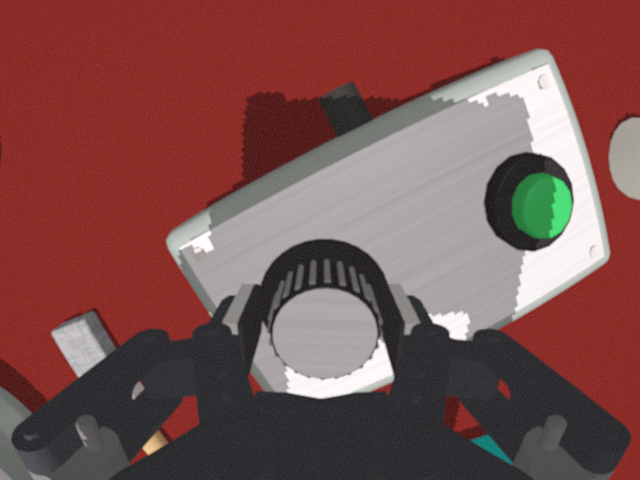

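The fingers are at either side of the knob (disc at (325,333)) and well centred. I close now.

servo_tool:
  plan:
    - {"hand": 3.8, "dx": 0, "dy": 0, "dz": 0, "ax": 0, "ay": 0, "az": 0}
    - {"hand": 3.5, "dx": 0, "dy": 0, "dz": 0, "ax": 0, "ay": 0, "az": 0}
    - {"hand": 3.5, "dx": 0, "dy": 0, "dz": 0, "ax": 0, "ay": 0, "az": 0}
    - {"hand": 3.5, "dx": 0, "dy": 0, "dz": 0, "ax": 0, "ay": 0, "az": 0}

```text
time: 7.35
eef_pos: [538.6, -175.5, 56.2]
orientation: [[0.911, -0.413, -0.0], [-0.413, -0.911, -0.002], [0.001, 0.002, -1.0]]
wrist_force: [-3.9, -4.9, 6.4]
opening: 38.3
```

```bash
python3 -c "
from h import *
stat()"
```

```text
t 7.35 p [ 538.6 -175.5   56.2] yaw -24.39 F [-3.9 -4.9  6.4] M [-0.511  0.63   0.003] op 38.310646186041865 q6 1.593 tq6 -0.019
```

servo_tool:
  plan:
    - {"hand": 3.5, "dx": 0, "dy": 0, "dz": 0, "ax": 0, "ay": 0, "az": -0.4}
    - {"hand": 3.5, "dx": 0, "dy": 0, "dz": 0, "ax": 0, "ay": 0, "az": 0}

```text
time: 7.6
eef_pos: [538.6, -175.5, 56.2]
orientation: [[0.938, -0.348, -0.0], [-0.348, -0.938, -0.002], [0.001, 0.002, -1.0]]
wrist_force: [-5.0, -4.4, 2.7]
opening: 38.3
```

```bash
python3 -c "
from h import *
stat()"
```

```text
t 7.6 p [ 538.6 -175.5   56.2] yaw -20.35 F [-5.  -4.4  2.7] M [-0.458  0.664 -0.15 ] op 38.34407954045028 q6 1.522 tq6 -0.758
```

servo_tool:
  plan:
    - {"hand": 3.5, "dx": 0, "dy": 0, "dz": 0, "ax": 0, "ay": 0, "az": -0.4}
    - {"hand": 3.5, "dx": 0, "dy": 0, "dz": 0, "ax": 0, "ay": 0, "az": 0}

```text
time: 7.85
eef_pos: [538.6, -175.5, 56.2]
orientation: [[0.96, -0.281, -0.0], [-0.281, -0.96, -0.002], [0.0, 0.002, -1.0]]
wrist_force: [-4.4, -4.8, 5.8]
opening: 38.6
```

```bash
python3 -c "
from h import *
stat()"
```

```text
t 7.85 p [ 538.6 -175.5   56.2] yaw -16.34 F [-4.4 -4.8  5.8] M [-0.557  0.647 -0.02 ] op 38.561646146634224 q6 1.452 tq6 -0.656
```

servo_tool:
  plan:
    - {"hand": 3.5, "dx": 0, "dy": 0, "dz": 0, "ax": 0, "ay": 0, "az": -0.4}
    - {"hand": 3.5, "dx": 0, "dy": 0, "dz": 0, "ax": 0, "ay": 0, "az": 0}

```text
time: 8.1
eef_pos: [538.6, -175.5, 56.2]
orientation: [[0.977, -0.214, -0.0], [-0.214, -0.977, -0.002], [0.0, 0.002, -1.0]]
wrist_force: [-5.2, -4.5, 5.7]
opening: 38.3
```

```bash
python3 -c "
from h import *
stat()"
```

```text
t 8.1 p [ 538.6 -175.5   56.2] yaw -12.33 F [-5.2 -4.5  5.7] M [-0.65   0.745  0.001] op 38.322410284929965 q6 1.382 tq6 -0.559
```

servo_tool:
  plan:
    - {"hand": 3.5, "dx": 0, "dy": 0, "dz": 0, "ax": 0, "ay": 0, "az": -0.4}
    - {"hand": 3.5, "dx": 0, "dy": 0, "dz": 0, "ax": 0, "ay": 0, "az": 0}

```text
time: 8.35
eef_pos: [538.6, -175.6, 56.2]
orientation: [[0.989, -0.145, -0.0], [-0.145, -0.989, -0.002], [0.0, 0.002, -1.0]]
wrist_force: [-5.4, -3.9, 6.1]
opening: 38.5
```

```bash
python3 -c "
from h import *
stat()"
```

```text
t 8.35 p [ 538.6 -175.6   56.2] yaw -8.32 F [-5.4 -3.9  6.1] M [-0.662  0.742  0.163] op 38.45527566280968 q6 1.312 tq6 -0.47
```

servo_tool:
  plan:
    - {"hand": 3.5, "dx": 0, "dy": 0, "dz": 0, "ax": 0, "ay": 0, "az": -0.4}
    - {"hand": 3.5, "dx": 0, "dy": 0, "dz": 0, "ax": 0, "ay": 0, "az": 0}

```text
time: 8.6
eef_pos: [538.6, -175.6, 56.2]
orientation: [[0.997, -0.075, -0.0], [-0.075, -0.997, -0.002], [0.0, 0.002, -1.0]]
wrist_force: [-4.7, -4.9, 5.6]
opening: 38.5
```

```bash
python3 -c "
from h import *
stat()"
```

```text
t 8.6 p [ 538.6 -175.6   56.2] yaw -4.32 F [-4.7 -4.9  5.6] M [-0.797  0.755  0.161] op 38.45042908139018 q6 1.243 tq6 -0.38
```

servo_tool:
  plan:
    - {"hand": 3.5, "dx": 0, "dy": 0, "dz": 0, "ax": 0, "ay": 0, "az": -0.4}
    - {"hand": 3.5, "dx": 0, "dy": 0, "dz": 0, "ax": 0, "ay": 0, "az": 0}

```text
time: 8.85
eef_pos: [538.6, -175.6, 56.2]
orientation: [[1.0, -0.006, -0.0], [-0.006, -1.0, -0.002], [-0.0, 0.002, -1.0]]
wrist_force: [-5.6, -4.5, 6.5]
opening: 38.7
```

```bash
python3 -c "
from h import *
stat()"
```

```text
t 8.85 p [ 538.6 -175.6   56.2] yaw -0.34 F [-5.6 -4.5  6.5] M [-0.592  0.653 -0.03 ] op 38.699107500336076 q6 1.173 tq6 -0.606
```

servo_tool:
  plan:
    - {"hand": 3.5, "dx": 0, "dy": 0, "dz": 0, "ax": 0, "ay": 0, "az": -0.4}
    - {"hand": 3.5, "dx": 0, "dy": 0, "dz": 0, "ax": 0, "ay": 0, "az": 0}

```text
time: 9.1
eef_pos: [538.6, -175.6, 56.2]
orientation: [[0.998, 0.064, -0.0], [0.064, -0.998, -0.002], [-0.0, 0.002, -1.0]]
wrist_force: [-4.1, -5.0, 6.5]
opening: 38.5
```

```bash
python3 -c "
from h import *
stat()"
```

```text
t 9.1 p [ 538.6 -175.6   56.2] yaw 3.65 F [-4.1 -5.   6.5] M [-0.56   0.691 -0.107] op 38.52294714050179 q6 1.103 tq6 -0.752
```

servo_tool:
  plan:
    - {"hand": 3.5, "dx": 0, "dy": 0, "dz": 0, "ax": 0, "ay": 0, "az": -0.4}
    - {"hand": 3.5, "dx": 0, "dy": 0, "dz": 0, "ax": 0, "ay": 0, "az": -0.4}
    - {"hand": 3.5, "dx": 0, "dy": 0, "dz": 0, "ax": 0, "ay": 0, "az": -0.4}
    - {"hand": 3.5, "dx": 0, "dy": 0, "dz": 0, "ax": 0, "ay": 0, "az": -0.4}
    - {"hand": 3.5, "dx": 0, "dy": 0, "dz": 0, "ax": 0, "ay": 0, "az": 0}

```text
time: 9.72
eef_pos: [538.6, -175.7, 56.2]
orientation: [[0.942, 0.337, -0.0], [0.337, -0.942, -0.002], [-0.001, 0.002, -1.0]]
wrist_force: [-4.6, -5.1, 4.8]
opening: 38.5
```

```bash
python3 -c "
from h import *
stat()"
```

```text
t 9.72 p [ 538.6 -175.7   56.2] yaw 19.69 F [-4.6 -5.1  4.8] M [-0.877  0.683  0.213] op 38.531663858779226 q6 0.824 tq6 -0.403
```

servo_tool:
  plan:
    - {"hand": 3.5, "dx": 0, "dy": 0, "dz": 0, "ax": 0, "ay": 0, "az": -0.4}
    - {"hand": 3.5, "dx": 0, "dy": 0, "dz": 0, "ax": 0, "ay": 0, "az": 0}

```text
time: 9.98
eef_pos: [538.6, -175.7, 56.2]
orientation: [[0.916, 0.401, -0.0], [0.401, -0.916, -0.002], [-0.001, 0.002, -1.0]]
wrist_force: [-4.8, -5.7, 5.7]
opening: 38.0
```

```bash
python3 -c "
from h import *
stat()"
```

```text
t 9.97 p [ 538.6 -175.7   56.2] yaw 23.67 F [-4.8 -5.7  5.7] M [-0.826  0.767  0.022] op 38.02585906487143 q6 0.754 tq6 -0.614
```

servo_tool:
  plan:
    - {"hand": 3.5, "dx": 0, "dy": 0, "dz": 0, "ax": 0, "ay": 0, "az": -0.4}
    - {"hand": 3.5, "dx": 0, "dy": 0, "dz": 0, "ax": 0, "ay": 0, "az": 0}

```text
time: 10.22
eef_pos: [538.6, -175.8, 56.2]
orientation: [[0.886, 0.464, -0.0], [0.464, -0.886, -0.002], [-0.001, 0.002, -1.0]]
wrist_force: [-4.9, -5.7, 4.5]
opening: 38.4
```

```bash
python3 -c "
from h import *
stat()"
```

```text
t 10.22 p [ 538.6 -175.8   56.2] yaw 27.65 F [-4.9 -5.7  4.5] M [-0.832  0.676 -0.169] op 38.41524833203084 q6 0.684 tq6 -0.757
```

servo_tool:
  plan:
    - {"hand": 3.5, "dx": 0, "dy": 0, "dz": 0, "ax": 0, "ay": 0, "az": -0.4}
    - {"hand": 3.5, "dx": 0, "dy": 0, "dz": 0, "ax": 0, "ay": 0, "az": -0.4}
    - {"hand": 3.5, "dx": 0, "dy": 0, "dz": 0, "ax": 0, "ay": 0, "az": -0.4}
    - {"hand": 3.5, "dx": 0, "dy": 0, "dz": 0, "ax": 0, "ay": 0, "az": -0.4}
    - {"hand": 3.5, "dx": 0, "dy": 0, "dz": 0, "ax": 0, "ay": 0, "az": 0}

```text
time: 10.85
eef_pos: [538.7, -175.9, 56.2]
orientation: [[0.723, 0.691, 0.0], [0.691, -0.723, -0.003], [-0.002, 0.002, -1.0]]
wrist_force: [-4.4, -5.1, 4.0]
opening: 38.4
```

```bash
python3 -c "
from h import *
stat()"
```

```text
t 10.85 p [ 538.7 -175.9   56.2] yaw 43.69 F [-4.4 -5.1  4. ] M [-1.01   0.646  0.232] op 38.444865923329104 q6 0.405 tq6 -0.403
```

servo_tool:
  plan:
    - {"hand": 3.5, "dx": 0, "dy": 0, "dz": 0, "ax": 0, "ay": 0, "az": -0.4}
    - {"hand": 3.5, "dx": 0, "dy": 0, "dz": 0, "ax": 0, "ay": 0, "az": 0}

```text
time: 11.1
eef_pos: [538.7, -175.9, 56.2]
orientation: [[0.673, 0.739, 0.0], [0.739, -0.673, -0.003], [-0.002, 0.002, -1.0]]
wrist_force: [-3.8, -5.7, 3.0]
opening: 38.7
```

```bash
python3 -c "
from h import *
stat()"
```

```text
t 11.1 p [ 538.7 -175.9   56.2] yaw 47.67 F [-3.8 -5.7  3. ] M [-1.038  0.565  0.033] op 38.71922317575336 q6 0.335 tq6 -0.551
```

servo_tool:
  plan:
    - {"hand": 3.5, "dx": 0, "dy": 0, "dz": 0, "ax": 0, "ay": 0, "az": -0.4}
    - {"hand": 3.5, "dx": 0, "dy": 0, "dz": 0, "ax": 0, "ay": 0, "az": 0}

```text
time: 11.35
eef_pos: [538.7, -175.9, 56.2]
orientation: [[0.62, 0.784, 0.0], [0.784, -0.62, -0.002], [-0.002, 0.002, -1.0]]
wrist_force: [-3.7, -4.7, 7.4]
opening: 38.5
```

```bash
python3 -c "
from h import *
stat()"
```

```text
t 11.35 p [ 538.7 -175.9   56.2] yaw 51.65 F [-3.7 -4.7  7.4] M [-0.795  0.61  -0.132] op 38.52392814999084 q6 0.266 tq6 -0.758
```

servo_tool:
  plan:
    - {"hand": 3.5, "dx": 0, "dy": 0, "dz": 0, "ax": 0, "ay": 0, "az": -0.4}
    - {"hand": 3.5, "dx": 0, "dy": 0, "dz": 0, "ax": 0, "ay": 0, "az": -0.4}
    - {"hand": 3.5, "dx": 0, "dy": 0, "dz": 0, "ax": 0, "ay": 0, "az": -0.4}
    - {"hand": 3.5, "dx": 0, "dy": 0, "dz": 0, "ax": 0, "ay": 0, "az": -0.4}
    - {"hand": 3.5, "dx": 0, "dy": 0, "dz": 0, "ax": 0, "ay": 0, "az": 0}

```text
time: 11.98
eef_pos: [538.8, -175.9, 56.2]
orientation: [[0.38, 0.925, 0.0], [0.925, -0.38, -0.003], [-0.002, 0.001, -1.0]]
wrist_force: [-3.6, -6.8, 3.5]
opening: 38.4
```

```bash
python3 -c "
from h import *
stat()"
```

```text
t 11.97 p [ 538.8 -175.9   56.2] yaw 67.69 F [-3.6 -6.8  3.5] M [-1.053  0.471  0.21 ] op 38.35324742872149 q6 -0.014 tq6 -0.402
```

servo_tool:
  plan:
    - {"hand": 3.5, "dx": 0, "dy": 0, "dz": 0, "ax": 0, "ay": 0, "az": -0.4}
    - {"hand": 3.5, "dx": 0, "dy": 0, "dz": 0, "ax": 0, "ay": 0, "az": 0}

```text
time: 12.22
eef_pos: [538.8, -175.9, 56.2]
orientation: [[0.315, 0.949, 0.0], [0.949, -0.315, -0.003], [-0.002, 0.001, -1.0]]
wrist_force: [-3.7, -6.2, 4.1]
opening: 38.8
```

```bash
python3 -c "
from h import *
stat()"
```

```text
t 12.22 p [ 538.8 -175.9   56.2] yaw 71.66 F [-3.7 -6.2  4.1] M [-1.091  0.418  0.023] op 38.77599458206344 q6 -0.084 tq6 -0.553
```

servo_tool:
  plan:
    - {"hand": 3.5, "dx": 0, "dy": 0, "dz": 0, "ax": 0, "ay": 0, "az": -0.4}
    - {"hand": 3.5, "dx": 0, "dy": 0, "dz": 0, "ax": 0, "ay": 0, "az": 0}

```text
time: 12.48
eef_pos: [538.8, -175.9, 56.2]
orientation: [[0.248, 0.969, 0.0], [0.969, -0.248, -0.003], [-0.002, 0.001, -1.0]]
wrist_force: [-4.3, -5.5, 4.3]
opening: 38.1
```

```bash
python3 -c "
from h import *
stat()"
```

```text
t 12.47 p [ 538.8 -175.9   56.2] yaw 75.65 F [-4.3 -5.5  4.3] M [-1.014  0.501 -0.215] op 38.10384390787889 q6 -0.153 tq6 -0.757
```

servo_tool:
  plan:
    - {"hand": 3.5, "dx": 0, "dy": 0, "dz": 0, "ax": 0, "ay": 0, "az": -0.2}
    - {"hand": 3.5, "dx": 0, "dy": 0, "dz": 0, "ax": 0, "ay": 0, "az": 0}

```text
time: 12.72
eef_pos: [538.8, -175.9, 56.2]
orientation: [[0.214, 0.977, 0.001], [0.977, -0.214, -0.003], [-0.002, 0.001, -1.0]]
wrist_force: [-3.8, -6.3, 4.5]
opening: 38.6
```

```bash
python3 -c "
from h import *
stat()"
```

```text
t 12.72 p [ 538.8 -175.9   56.2] yaw 77.62 F [-3.8 -6.3  4.5] M [-1.026  0.478 -0.055] op 38.5803025140421 q6 -0.188 tq6 -0.417
```

servo_tool:
  plan:
    - {"hand": 3.5, "dx": 0, "dy": 0, "dz": 0, "ax": 0, "ay": 0, "az": -0.4}
    - {"hand": 3.5, "dx": 0, "dy": 0, "dz": 0, "ax": 0, "ay": 0, "az": -0.4}
    - {"hand": 3.5, "dx": 0, "dy": 0, "dz": 0, "ax": 0, "ay": 0, "az": -0.6}
    - {"hand": 3.5, "dx": 0, "dy": 0, "dz": 0, "ax": 0, "ay": 0, "az": 0}

```text
time: 13.22
eef_pos: [538.9, -175.9, 56.2]
orientation: [[-0.03, 1.0, 0.001], [1.0, 0.03, -0.003], [-0.003, 0.001, -1.0]]
wrist_force: [-3.3, -6.6, 4.2]
opening: 38.5
```

```bash
python3 -c "
from h import *
stat()"
```

```text
t 13.22 p [ 538.9 -175.9   56.2] yaw 91.71 F [-3.3 -6.6  4.2] M [-1.005  0.325  0.22 ] op 38.48613982990785 q6 -0.434 tq6 -0.69
```

servo_tool:
  plan:
    - {"hand": 3.5, "dx": 0, "dy": 0, "dz": 0, "ax": 0, "ay": 0, "az": -0.4}
    - {"hand": 3.5, "dx": 0, "dy": 0, "dz": 0, "ax": 0, "ay": 0, "az": 0}

```text
time: 13.48
eef_pos: [538.9, -175.9, 56.2]
orientation: [[-0.099, 0.995, 0.001], [0.995, 0.099, -0.003], [-0.003, 0.0, -1.0]]
wrist_force: [-2.8, -6.0, 3.6]
opening: 38.7
```

```bash
python3 -c "
from h import *
stat()"
```

```text
t 13.47 p [ 538.9 -175.9   56.2] yaw 95.66 F [-2.8 -6.   3.6] M [-0.995  0.302  0.016] op 38.65359121062259 q6 -0.503 tq6 -0.593
```

servo_tool:
  plan:
    - {"hand": 3.5, "dx": 0, "dy": 0, "dz": 0, "ax": 0, "ay": 0, "az": -0.4}
    - {"hand": 3.5, "dx": 0, "dy": 0, "dz": 0, "ax": 0, "ay": 0, "az": 0}

```text
time: 13.72
eef_pos: [539.0, -175.9, 56.2]
orientation: [[-0.167, 0.986, 0.001], [0.986, 0.167, -0.003], [-0.003, 0.0, -1.0]]
wrist_force: [-2.6, -5.5, 3.3]
opening: 38.4
```

```bash
python3 -c "
from h import *
stat()"
```

```text
t 13.72 p [ 539.  -175.9   56.2] yaw 99.64 F [-2.6 -5.5  3.3] M [-0.972  0.344 -0.284] op 38.44450059077777 q6 -0.572 tq6 -0.837
```

servo_tool:
  plan:
    - {"hand": 3.5, "dx": 0, "dy": 0, "dz": 0, "ax": 0, "ay": 0, "az": -0.2}
    - {"hand": 3.5, "dx": 0, "dy": 0, "dz": 0, "ax": 0, "ay": 0, "az": 0}

```text
time: 13.98
eef_pos: [538.9, -175.9, 56.2]
orientation: [[-0.201, 0.98, 0.001], [0.98, 0.201, -0.002], [-0.003, 0.0, -1.0]]
wrist_force: [-3.8, -6.0, 2.7]
opening: 38.5
```

```bash
python3 -c "
from h import *
stat()"
```

```text
t 13.97 p [ 538.9 -175.9   56.2] yaw 101.6 F [-3.8 -6.   2.7] M [-1.016  0.209 -0.409] op 38.472994707272285 q6 -0.606 tq6 -0.712
```

The torque keeps rising past 95.6° (−0.28, then −0.41 N m), where at every earlier position it fell off again. So this is the end stop, five clicks of 24.0° from where the knob started. I ease back to its rest, then turn 96° clockwise.

servo_tool:
  plan:
    - {"hand": 3.5, "dx": 0, "dy": 0, "dz": 0, "ax": 0, "ay": 0, "az": 0.6}
    - {"hand": 3.5, "dx": 0, "dy": 0, "dz": 0, "ax": 0, "ay": 0, "az": 0}
    - {"hand": 3.5, "dx": 0, "dy": 0, "dz": 0, "ax": 0, "ay": 0, "az": 0}

```text
time: 14.35
eef_pos: [538.9, -175.9, 56.2]
orientation: [[-0.098, 0.995, 0.001], [0.995, 0.098, -0.003], [-0.003, 0.0, -1.0]]
wrist_force: [-4.2, -6.7, 1.4]
opening: 38.5
```

```bash
python3 -c "
from h import *
stat()"
```

```text
t 14.35 p [ 538.9 -175.9   56.2] yaw 95.6 F [-4.2 -6.7  1.4] M [-1.018  0.271  0.007] op 38.52265592622992 q6 -0.502 tq6 0.064
```

servo_tool:
  plan:
    - {"hand": 3.5, "dx": 0, "dy": 0, "dz": 0, "ax": 0, "ay": 0, "az": 0.6}
    - {"hand": 3.5, "dx": 0, "dy": 0, "dz": 0, "ax": 0, "ay": 0, "az": 0.6}
    - {"hand": 3.5, "dx": 0, "dy": 0, "dz": 0, "ax": 0, "ay": 0, "az": 0.6}
    - {"hand": 3.5, "dx": 0, "dy": 0, "dz": 0, "ax": 0, "ay": 0, "az": 0.6}
    - {"hand": 3.5, "dx": 0, "dy": 0, "dz": 0, "ax": 0, "ay": 0, "az": 0.6}
    - {"hand": 3.5, "dx": 0, "dy": 0, "dz": 0, "ax": 0, "ay": 0, "az": 0.6}
    - {"hand": 3.5, "dx": 0, "dy": 0, "dz": 0, "ax": 0, "ay": 0, "az": 0.6}
    - {"hand": 3.5, "dx": 0, "dy": 0, "dz": 0, "ax": 0, "ay": 0, "az": 0.6}
    - {"hand": 3.5, "dx": 0, "dy": 0, "dz": 0, "ax": 0, "ay": 0, "az": 0}

```text
time: 15.48
eef_pos: [538.7, -175.8, 56.2]
orientation: [[0.675, 0.738, 0.0], [0.738, -0.675, -0.002], [-0.002, 0.002, -1.0]]
wrist_force: [-4.2, -6.2, 3.4]
opening: 38.2
```

```bash
python3 -c "
from h import *
stat()"
```

```text
t 15.47 p [ 538.7 -175.8   56.2] yaw 47.52 F [-4.2 -6.2  3.4] M [-1.036  0.631  0.007] op 38.16162796464099 q6 0.338 tq6 0.918
```

servo_tool:
  plan:
    - {"hand": 3.5, "dx": 0, "dy": 0, "dz": 0, "ax": 0, "ay": 0, "az": 0.6}
    - {"hand": 3.5, "dx": 0, "dy": 0, "dz": 0, "ax": 0, "ay": 0, "az": 0.6}
    - {"hand": 3.5, "dx": 0, "dy": 0, "dz": 0, "ax": 0, "ay": 0, "az": 0.6}
    - {"hand": 3.5, "dx": 0, "dy": 0, "dz": 0, "ax": 0, "ay": 0, "az": 0.6}
    - {"hand": 3.5, "dx": 0, "dy": 0, "dz": 0, "ax": 0, "ay": 0, "az": 0.6}
    - {"hand": 3.5, "dx": 0, "dy": 0, "dz": 0, "ax": 0, "ay": 0, "az": 0.6}
    - {"hand": 3.5, "dx": 0, "dy": 0, "dz": 0, "ax": 0, "ay": 0, "az": 0.6}
    - {"hand": 3.5, "dx": 0, "dy": 0, "dz": 0, "ax": 0, "ay": 0, "az": 0.6}
    - {"hand": 3.5, "dx": 0, "dy": 0, "dz": 0, "ax": 0, "ay": 0, "az": 0}
    - {"hand": 3.5, "dx": 0, "dy": 0, "dz": 0, "ax": 0, "ay": 0, "az": 0}

```text
time: 16.73
eef_pos: [538.6, -175.6, 56.2]
orientation: [[1.0, -0.007, -0.0], [-0.007, -1.0, -0.002], [-0.0, 0.002, -1.0]]
wrist_force: [-4.0, -4.6, 5.6]
opening: 38.5
```

```bash
python3 -c "
from h import *
stat()"
```

```text
t 16.73 p [ 538.6 -175.6   56.2] yaw -0.4 F [-4.  -4.6  5.6] M [-0.639  0.75  -0.001] op 38.50936562799475 q6 1.174 tq6 0.006
```

The torque is zero with the knob at four clicks. I release, lift, close the fingers and go above the button.

servo_tool:
  plan:
    - {"hand": 4.5, "dx": 0, "dy": 0, "dz": 0, "ax": 0, "ay": 0, "az": 0}
    - {"hand": 6, "dx": 0, "dy": 0, "dz": 0, "ax": 0, "ay": 0, "az": 0}
    - {"hand": 6, "dx": 0, "dy": 0, "dz": 0, "ax": 0, "ay": 0, "az": 0}
    - {"hand": 6, "dx": 0, "dy": 0, "dz": 0, "ax": 0, "ay": 0, "az": 0}

```text
time: 17.23
eef_pos: [538.8, -174.0, 55.2]
orientation: [[1.0, -0.006, -0.0], [-0.006, -1.0, 0.0], [-0.0, -0.0, -1.0]]
wrist_force: [-0.5, -0.1, -0.6]
opening: 60.0
```

servo_tool:
  plan:
    - {"hand": 6, "dx": 0, "dy": 0, "dz": -3, "ax": 0, "ay": 0, "az": 0}
    - {"hand": 6, "dx": 0, "dy": 0, "dz": -3, "ax": 0, "ay": 0, "az": 0}
    - {"hand": 0, "dx": 0.5, "dy": 3.3, "dz": -1, "ax": 0, "ay": 0, "az": 0}
    - {"hand": 0, "dx": 0, "dy": 3.3, "dz": 0, "ax": 0, "ay": 0, "az": 0}
    - {"hand": 0, "dx": 0, "dy": 3.3, "dz": 0, "ax": 0, "ay": 0, "az": 0}
    - {"hand": 0, "dx": 0, "dy": 0, "dz": 0, "ax": 0, "ay": 0, "az": 0}
    - {"hand": 0, "dx": 0, "dy": 0, "dz": 0, "ax": 0, "ay": 0, "az": 0}
    - {"hand": 0, "dx": 0, "dy": 0, "dz": 0, "ax": 0, "ay": 0, "az": 0}

```text
time: 18.23
eef_pos: [543.2, -272.2, 125.1]
orientation: [[1.0, -0.005, -0.0], [-0.005, -1.0, 0.0], [-0.0, -0.0, -1.0]]
wrist_force: [-0.3, -0.7, 0.7]
opening: -0.1
```

```bash
python3 -c "
from h import *
stat();look('w4')"
```

```text
t 18.23 p [ 543.2 -272.2  125.1] yaw -0.32 F [-0.3 -0.7  0.7] M [-0.025 -0.007 -0.023] op -0.08240368555017169 q6 1.027 tq6 0.008
t 18.225 q [-0.549  0.223  1.582  0.     1.337  1.027] p [ 543.2 -272.2  125.1] 
 [[ 1.    -0.005 -0.   ]
 [-0.005 -1.     0.   ]
 [-0.    -0.    -1.   ]]
knob_top [149. 275.] 0.57 [ 537.9 -174.    85. ] tool [ -5.8 -98.1  40.2]
start_top [322. 260.] 0.6 [ 544.8 -272.4   76. ] tool [ 1.6  0.3 49.1]
```

View pics/w4.png

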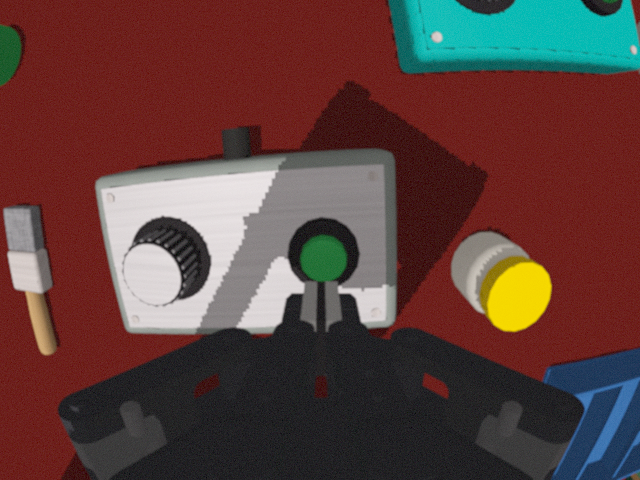

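The shut fingertips sit in line with the button (323,258), and nothing else is near. I go down to just above it, then press in small steps.

servo_tool:
  plan:
    - {"hand": 0, "dx": 0.1, "dy": 0, "dz": 2.0, "ax": 0, "ay": 0, "az": 0}
    - {"hand": 0, "dx": 0, "dy": 0, "dz": 2.0, "ax": 0, "ay": 0, "az": 0}
    - {"hand": 0, "dx": 0, "dy": 0, "dz": 0.5, "ax": 0, "ay": 0, "az": 0}
    - {"hand": 0, "dx": 0, "dy": 0, "dz": 0, "ax": 0, "ay": 0, "az": 0}
    - {"hand": 0, "dx": 0, "dy": 0, "dz": 0, "ax": 0, "ay": 0, "az": 0}

```text
time: 19.0
eef_pos: [544.5, -273.5, 80.9]
orientation: [[1.0, -0.007, 0.001], [-0.007, -1.0, -0.0], [0.001, 0.0, -1.0]]
wrist_force: [0.5, 0.9, -0.1]
opening: 0.0
```

servo_tool:
  plan:
    - {"hand": 0, "dx": 0, "dy": 0, "dz": 0.3, "ax": 0, "ay": 0, "az": 0}
    - {"hand": 0, "dx": 0, "dy": 0, "dz": 0, "ax": 0, "ay": 0, "az": 0}

```text
time: 19.25
eef_pos: [544.2, -273.3, 77.4]
orientation: [[1.0, -0.006, 0.0], [-0.006, -1.0, -0.0], [0.0, 0.0, -1.0]]
wrist_force: [-0.4, -0.4, -1.2]
opening: 0.0
```

servo_tool:
  plan:
    - {"hand": 0, "dx": 0, "dy": 0, "dz": 0.2, "ax": 0, "ay": 0, "az": 0}
    - {"hand": 0, "dx": 0, "dy": 0, "dz": 0, "ax": 0, "ay": 0, "az": 0}

```text
time: 19.5
eef_pos: [544.3, -273.4, 75.5]
orientation: [[1.0, -0.006, 0.0], [-0.006, -1.0, -0.0], [0.0, 0.0, -1.0]]
wrist_force: [0.3, -0.2, 0.9]
opening: 0.3
```

servo_tool:
  plan:
    - {"hand": 0, "dx": 0, "dy": 0, "dz": 0.2, "ax": 0, "ay": 0, "az": 0}
    - {"hand": 0, "dx": 0, "dy": 0, "dz": 0, "ax": 0, "ay": 0, "az": 0}

```text
time: 19.75
eef_pos: [544.4, -273.4, 73.5]
orientation: [[1.0, -0.006, 0.001], [-0.006, -1.0, -0.0], [0.001, 0.0, -1.0]]
wrist_force: [1.3, -0.8, 3.2]
opening: -0.1
```

servo_tool:
  plan:
    - {"hand": 0, "dx": 0, "dy": 0, "dz": 0.2, "ax": 0, "ay": 0, "az": 0}
    - {"hand": 0, "dx": 0, "dy": 0, "dz": 0, "ax": 0, "ay": 0, "az": 0}

```text
time: 20.0
eef_pos: [544.4, -273.4, 71.5]
orientation: [[1.0, -0.006, 0.001], [-0.006, -1.0, -0.0], [0.001, 0.0, -1.0]]
wrist_force: [-0.5, -0.0, 4.9]
opening: 0.2
```

servo_tool:
  plan:
    - {"hand": 0, "dx": 0, "dy": 0, "dz": 0.1, "ax": 0, "ay": 0, "az": 0}
    - {"hand": 0, "dx": 0, "dy": 0, "dz": 0, "ax": 0, "ay": 0, "az": 0}

```text
time: 20.25
eef_pos: [544.4, -273.4, 71.1]
orientation: [[1.0, -0.006, 0.001], [-0.006, -1.0, -0.0], [0.001, 0.0, -1.0]]
wrist_force: [-1.8, 0.4, 8.4]
opening: -0.3
```

servo_tool:
  plan:
    - {"hand": 0, "dx": 0, "dy": 0, "dz": 0.1, "ax": 0, "ay": 0, "az": 0}
    - {"hand": 0, "dx": 0, "dy": 0, "dz": 0, "ax": 0, "ay": 0, "az": 0}

```text
time: 20.5
eef_pos: [544.5, -273.4, 70.9]
orientation: [[1.0, -0.006, 0.001], [-0.006, -1.0, -0.0], [0.001, 0.0, -1.0]]
wrist_force: [-4.7, 2.7, 15.2]
opening: 0.1
```

The force reached about 5 N after 4.5–5 mm of travel, then met a hard stop at 15 N. That is fully down, so I let go.

servo_tool:
  plan:
    - {"hand": 0, "dx": 0, "dy": 0, "dz": -1, "ax": 0, "ay": 0, "az": 0}
    - {"hand": 0, "dx": 0, "dy": 0, "dz": -3, "ax": 0, "ay": 0, "az": 0}
    - {"hand": 0, "dx": 0, "dy": 0, "dz": -5, "ax": 0, "ay": 0, "az": 0}
    - {"hand": 0, "dx": 0, "dy": 0, "dz": -5, "ax": 0, "ay": 0, "az": 0}
    - {"hand": 0, "dx": 0, "dy": 0, "dz": 0, "ax": 0, "ay": 0, "az": 0}
    - {"hand": 0, "dx": 0, "dy": 0, "dz": 0, "ax": 0, "ay": 0, "az": 0}

```text
time: 21.25
eef_pos: [543.7, -273.0, 208.5]
orientation: [[1.0, -0.006, -0.001], [-0.006, -1.0, 0.001], [-0.001, -0.001, -1.0]]
wrist_force: [-0.1, 0.3, -0.2]
opening: -0.4
```

```bash
python3 -c "
from h import *
stat();look('w5')"
```

```text
t 21.25 p [ 543.7 -273.   208.5] yaw -0.36 F [-0.1  0.3 -0.2] M [-0.041  0.035  0.026] op -0.39776854346931195 q6 1.028 tq6 -0.0
t 21.25 q [-0.55   0.165  1.492 -0.     1.486  1.028] p [ 543.7 -273.   208.5] 
 [[ 1.    -0.006 -0.001]
 [-0.006 -1.     0.001]
 [-0.001 -0.001 -1.   ]]
knob_top [448.   4.] 0.9 [ 717.2 -367.7   85. ] tool [174.2  93.7 123.3]
knob_top [192. 237.] 0.69 [ 538.7 -172.9   85. ] tool [  -5.5 -100.   123.6]
start_top [549.  14.] 0.98 [ 730.5 -466.9   76. ] tool [188.1 192.7 132.2]
start_top [319. 225.] 0.58 [ 545.3 -271.2   76. ] tool [  1.6  -1.7 132.5]
```

View pics/w5.png

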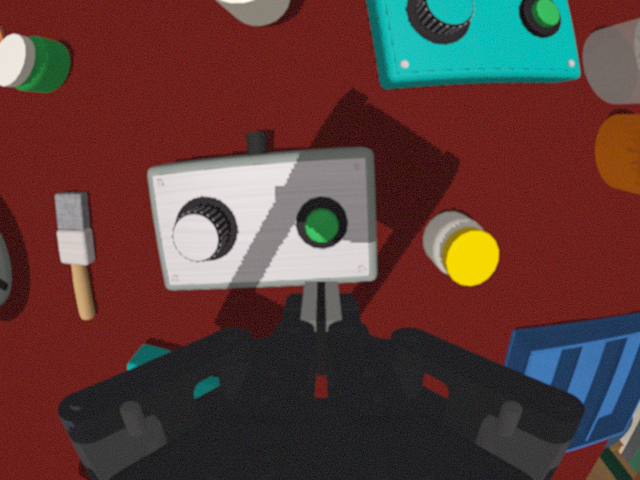

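The hand is clear, the button (322,226) is back up, and the brush and jars are in place.

```bash
python3 -c "
from bench import sign_off
print(sign_off())"
```

```text
the job is handed in; nothing more can be done
None
```

The selector on the grey box is at four clicks, and I pressed the start button fully down once and let it go. I then handed the job in at about 21 s of the 72 s allowed.

- **End stop:** I turned the knob anticlockwise in steps of a few degrees. It clicked evenly every 24.0°. At the fifth position the moment kept rising (0.28, then 0.41 N m) instead of falling off, so I took that as the end stop. I went about 6° (0.1 rad) past it, against the 0.2 rad at which the switch breaks.
- **Four clicks:** I eased back to the stop's rest position and turned 96° clockwise. The moment on the knob read about 0 (−0.001 N m) before I let go, so it was resting in a click position.
- **Start button:** The force reached 4.9 N near the end of its 5 mm travel, then 15 N against a hard stop.
- **Last checks:** After lifting, the force reading was about zero. The last picture shows the hand clear, the button back up, and the nearby jars and brush where they were.

The wiper was too fine to read, so the click count rests on the moment and the angle turned. The single moment readings were noisy, by roughly 0.05 N m. The plate and some other bystanders were out of the last picture, but the arm never went near them at low height.

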